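# Put the mug, marble jar and stapler back in their own places

### The job

The mug, the marble jar and the stapler are each standing in the next one's place: move the mug to the middle of the round cork coaster, the marble jar to the middle of the square tile, and the stapler to the middle of the long steel tray, lying lengthwise in it. All three places are taken, so first park one of the three in the middle of the empty wooden board until its own place is free. Keep the three things upright, and leave the salt shaker, the pen and the sauce bowl where they are.

Things in the scene. Friction and masses are not known exactly. Their poses are not given: they have to be found in the camera images.
- mug: small green ceramic mug, body 64 mm across and 85 mm high, open at the top, wall 4 mm, one handle on its +y side reaching 36 mm beyond the body (10 mm thick). Origin: centre of the underside, z up. Starts upright on the square tile; it belongs on the round cork coaster. 0.17 to 0.29 kg.
- marble_jar: round glass jar full of marbles with a tight aluminium screw lid, 90 mm high, body 60 mm across up to 66 mm above its foot, lid 55 mm across from 74 to 90 mm. Origin: centre of the underside, z up. Starts upright in the long tray; it belongs on the square tile. 0.2 to 0.4 kg.
- stapler: small orange plastic stapler, 100 mm long (its x), 47 mm high; the black base is 32 mm wide and 8 mm thick, the orange top arm 26 mm wide, from 27 to 47 mm above the underside. Origin: centre of the underside, z up, x along its length (nose at +x). Starts upright on the round coaster; it belongs in the long tray. 0.10 to 0.17 kg.
- cork_coaster: round cork coaster, 110 mm across, 6 mm thick, fixed to the counter. Origin: centre of the underside; top at z = 6 mm. The mug's place.
- square_tile: square glazed tile, 110 x 110 mm, 8 mm thick, fixed. Origin: centre of the underside; top at z = 8 mm. The marble jar's place.
- long_tray: long shallow steel tray, 160 mm (its x) by 80 mm (its y) outside, rim 10 mm high, walls and floor 3 mm thick, fixed. Origin: centre of the underside; inner floor at z = 3 mm. The stapler's place, lying lengthwise.
- wood_board: small flat wooden board, 120 mm (x) by 100 mm (y), 10 mm thick, with a short 35 mm tab on its -x end, fixed and empty at the start. Origin: centre of the underside of the 120 x 100 part; top at z = 10 mm. The free spot for parking.
- salt_shaker: steel salt shaker, 46 mm across, 73 mm high, standing loose on the counter among the places. Origin: centre of the underside. Bystander: leave it where it is.
- pen: aluminium pen lying loose on the counter, 130 mm long (its x), 9 mm thick. Origin: underside, near mid length. Bystander: leave it where it is.
- sauce_bowl: white ceramic sauce bowl, 90 mm across, 35 mm high, loose on the counter at the right. Origin: centre of the underside. Bystander: leave it where it is. (Fixed things stand further out, 0.12 m or more from the edges of the places, up to 0.21 m high: drawer tower and tin left, toaster right; and a 46 mm high rail at the back.)
There are look-alikes about, which are no part of the job. Of the things that look like the stapler, the larger one is meant.

How it is judged:
By the outcome, as a careful person would: the job done as asked, in the order asked, and still so for the second after the job is handed in, with the robot touching nothing.
It also fails if it takes over 125 s, if anything falls off the work surface, if the arm or the gripper's body presses on something with over 40 N, if the wrist force passes 120 N, or if a joint passes its speed limit or range.

### The arm

A 7-joint arm with a two-finger parallel gripper is mounted at the origin on the work surface. World frame = base frame: x ahead of the robot, y to its left, z up, the work surface at z = 0. Lengths are in m, angles in rad, forces in N, time in s.
With the tool pointing down it reaches from about 0.4 to 0.9 m from the base axis. Payload 5.6 kg.
Tool frame: the origin (TCP) lies midway between the tips of the shut fingers; the grasp point (between the pads) lies 19 mm behind it; z points along the fingers, y is the line along which they close (so a half turn about z gives the same grasp; the last joint's range is limited). The gripper opens to 92 mm and grips with 3 to 60 N. Pads are 20 mm wide; open, the fingers measure 128 mm over their backs; the gripper's body (75 mm by 189 mm) begins 69 mm behind the grasp point.
Start: joints at [1.131, 0.468, -0.012, 1.603, 0.006, 1.071, -0.056], TCP at [0.251, -0.6, 0.215] pointing down, gripper open.
Joint ranges: [-2.53, 2.53], [-0.31, 2.02], [-1.57, 1.55], [0.28, 2.44], [-1.29, 4.43], [0.15, 1.84], [-2.92, 2.92]. Speed limits (rad/s): [2.57, 2.57, 3.14, 3.14, 3.14, 3.14, 3.14].

### API

Orientations are given as a 3x3 rotation matrix whose columns are the frame's x, y, z axes.
In Python, from station import env, effector, solver, viewer, workorder, search_frame, tip_of gives the robot as it stands. Calls block until the motion is done:
- env.reach(position, orientation): joint-space move of the TCP to a pose.
- env.movel(position, frame=None, rate=0.15): straight line of the TCP; frame=None keeps the orientation; rate is the mean speed in m/s.
- env.goto_joints(angles): joint-space move.
- effector.release() and effector.grasp(squeeze=None): open the fingers fully, or close them until they stop; squeeze is the grip in N (None keeps the last).
- env.pause(seconds).
- solver.inverse_kinematics(position, orientation): joint angles nearest the present ones, or None.
- env.sense(): the state.
- viewer.read_camera(name): name is "scene" or "top" or "wrist"; returns (picture, depth): 400x640x3 uint8, red, green, blue; 400x640 float32, m along the optical axis (not along the pixel's ray), 0 where there is no reading.
- viewer.camera_info(name): a dict with "intrinsics" (3x3 intrinsics, pixels), "eye" and "rotation" of the camera in the world; the wrist camera has in their place "T_tool_cam" (4x4, takes a point from camera to tool coordinates, whose origin is the TCP and whose axes are the flange's). Camera axes: x right, y up, looking along -z (the intrinsics and any distortion apply to the point x, -y, -z); pixel columns grow to the right and rows downward; lengths in m; the calibration is good to about 2 mm. A picture is of the moment at which its call begins: read the wrist's pose just before it. camera_info takes no time and is no camera call.
A pose or a line that the arm cannot do raises env.PlanningError and nothing moves.
- workorder.finish_job(): hands the job in; it is judged then, once.
Trained networks look in the newest picture that a camera, given by its name, has taken for a name from the list of things; names that differ only in an ending like _2 or _b are one class to them, and where a whole thing is asked for, a point or a joint stands for the part that bears it (a point fixed in the world has none). Each returns a list of dicts, best first, with "score" (0 to 1); they miss things now and then, are a little off and sometimes report something else, mostly with a low value. They report only what shows in the picture. A call takes as long as a camera call. They do not tell look-alikes from the thing itself.
- search_frame(camera, name): "at" ([x, y, z] in m, in world coordinates, good to about 4 mm: the middle of the surface that is visible of it).
- tip_of(camera, name): "at" ([x, y, z] in m, in world coordinates, good to about 4 mm: a listed point, or the origin of a listed thing).
The state is a dict: "t": time; "joint_positions": joint angles; "joint_velocities": joint speeds; "tau": joint torques, N m; "ee_pos": TCP position; "tcp_rot": TCP orientation; "wrist_force": force on the tool from outside, world axes, zero at the start; "moment": the same for the moment, N m; "gripper_width": finger opening in m; "grasp_force": force on a finger pad.
Only numpy, scipy, OpenCV 4.12 (cv2) and the standard library are available. Lean on these libraries where they do the work, as an engineer would, in place of code of your own. Each camera call takes 0.05 s, during which the arm holds its last target. There are 200 camera calls.

## Working session

There is one attempt and no reset: what is moved stays moved. The work goes in short steps, each a Python script; the robot and the scene stay as the last script left them, time stands still between calls to the robot, and variables do not carry over. Pictures are saved under pics/ and viewed, at most 14 in all, crops included, and the job is handed in when it is done.

```bash
ls; mkdir -p pics; cat > h.py <<'E'
import numpy as np, cv2
from station import env, effector, solver, viewer, workorder, search_frame, tip_of
def save(n,p,s=1): cv2.imwrite('pics/'+n,cv2.resize(p[...,::-1],None,fx=s,fy=s))
def cloud(cam):
    p,d=viewer.read_camera(cam); i=viewer.camera_info(cam); K=np.array(i['intrinsics'])
    v,u=np.mgrid[:400,:640]; x=(u-K[0,2])/K[0,0]*d; y=(v-K[1,2])/K[1,1]*d
    P=np.stack([x,-y,-d],-1)
    if 'eye' in i: W=P@np.array(i['rotation']).T+np.array(i['eye'])
    else: W=P
    return p,d,W
E
python3 - <<'E'
from h import *
for c in ['top','scene']:
    p,d,W=cloud(c); save(c+'1.png',p); np.savez(c+'1.npz',p=p,d=d,W=W)
    i=viewer.camera_info(c); print({k:np.round(v,3).tolist() if not isinstance(v,str) else v for k,v in i.items()})
    for n in ['mug','marble_jar','stapler','cork_coaster','square_tile','long_tray','wood_board','salt_shaker','pen','sauce_bowl']:
        print(c,n,[(np.round(r['at'],3).tolist(),round(r['score'],2)) for r in tip_of(c,n)])
s=env.sense(); print(s['t'],s['ee_pos'],s['tcp_rot'],s['gripper_width'])
E
```

```text
pics
{'intrinsics': [[425.167, 0.0, 323.394], [0.0, 425.167, 204.845], [0.0, 0.0, 1.0]], 'eye': [0.459, -0.045, 0.974], 'rotation': [[0.008, 0.996, -0.09], [-1.0, 0.011, 0.026], [0.027, 0.09, 0.996]]}
top mug []
top marble_jar [([0.445, -0.235, 0.004], 0.74)]
top stapler [([0.653, 0.154, 0.005], 0.75), ([0.513, 0.123, 0.004], 0.69)]
top cork_coaster [([0.652, 0.155, -0.002], 0.6)]
top square_tile [([0.419, 0.282, 0.002], 0.69), ([0.455, -0.243, -0.002], 0.36)]
top long_tray [([0.454, -0.243, -0.003], 0.61)]
top wood_board [([0.663, -0.158, -0.004], 0.89)]
top salt_shaker [([0.458, 0.014, 0.002], 0.56)]
top pen [([0.643, -0.023, -0.001], 0.69)]
top sauce_bowl [([0.595, -0.372, -0.001], 0.82)]
{'intrinsics': [[493.683, 0.0, 313.023], [0.0, 493.683, 189.874], [0.0, 0.0, 1.0]], 'eye': [1.084, 0.455, 0.706], 'rotation': [[-0.676, -0.505, 0.537], [0.737, -0.443, 0.51], [-0.02, 0.74, 0.672]]}
scene mug [([0.422, 0.294, 0.009], 0.92)]
scene marble_jar [([0.444, -0.24, 0.005], 0.58), ([0.416, 0.285, -0.001], 0.5)]
scene stapler [([0.65, 0.149, 0.01], 0.94), ([0.511, 0.128, -0.002], 0.79), ([0.651, 0.15, 0.003], 0.48)]
scene cork_coaster [([0.65, 0.153, 0.002], 0.85)]
scene square_tile [([0.418, 0.286, -0.004], 0.81)]
scene long_tray [([0.455, -0.242, -0.002], 0.8)]
scene wood_board [([0.663, -0.158, -0.001], 0.93)]
scene salt_shaker [([0.457, 0.014, -0.002], 0.67)]
scene pen [([0.643, -0.015, 0.001], 0.57)]
scene sauce_bowl [([0.601, -0.372, -0.003], 0.67)]
1.1 [ 0.25114045 -0.59954369  0.21458493] [[ 9.22341742e-01  3.86375086e-01 -5.45720219e-05]
 [ 3.86375084e-01 -9.22341743e-01 -5.51868161e-05]
 [-7.16568646e-05  2.98158346e-05 -9.99999997e-01]] 0.09192354642216378
```

View pics/top1.png

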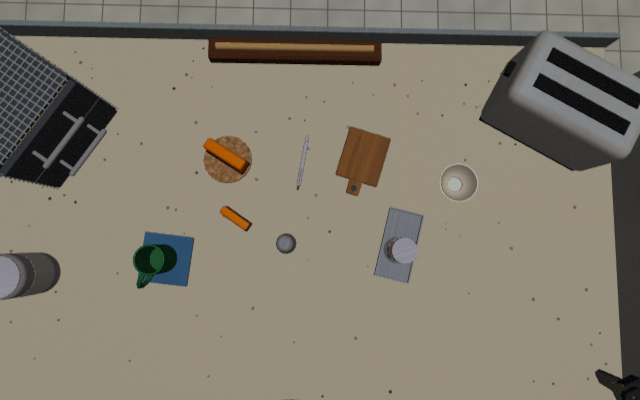

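View pics/scene1.png

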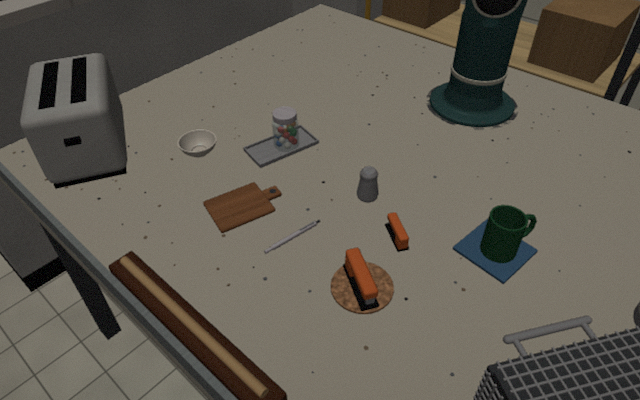

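The stapler look-alikes in the top view are the larger one on the coaster at (226,154) and a smaller one on the counter at (236,218). The larger one is the one meant. There is only one mug, at (149,260), and one jar, at (403,250). Next I'll take geometric measurements and a close crop.

```bash
cat > meas.py <<'E'
from h import *
def rect(P): 
    (c,s,a)=cv2.minAreaRect((P[:,:2]*1000).astype(np.float32)); return np.round(c,1),np.round(s,1),round(a,1)
def circ(P):
    (c,r)=cv2.minEnclosingCircle((P[:,:2]*1000).astype(np.float32)); A=np.c_[2*P[:,:2],np.ones(len(P))]
    return np.round(c,1),round(r,1)
def sel(W,c,r,z0,z1,extra=None):
    m=(np.hypot(W[...,0]-c[0],W[...,1]-c[1])<r)&(W[...,2]>z0)&(W[...,2]<z1)
    if extra is not None: m&=extra
    m=cv2.morphologyEx(m.astype(np.uint8),cv2.MORPH_OPEN,np.ones((2,2)))>0
    return W[m]
E
python3 - <<'E'
from meas import *
for cam in ['top','scene']:
    f=np.load(cam+'1.npz'); p,W,d=f['p'],f['W'],f['d']; hsv=cv2.cvtColor(p,cv2.COLOR_RGB2HSV); H,S,V=[hsv[...,k].astype(int) for k in range(3)]
    print(cam,'table z',np.round(np.percentile(sel(W,(.53,.0),.05,-.03,.03)[:,2],[5,50,95]),4))
    def rep(n,P,fn): print(n,len(P),'z',np.round(np.percentile(P[:,2],[5,50,95]),3) if len(P) else '',fn(P) if len(P)>5 else '', np.round(P.mean(0),4))
    rep('stapler arm',sel(W,(.651,.152),.08,.025,.07,(S>150)&(H<15)),rect)
    rep('small',sel(W,(.512,.125),.06,.012,.07,(S>150)&(H<15)),rect)
    rep('mug top',sel(W,(.42,.285),.1,.075,.1,(H>45)&(H<90)),rect)
    rep('mug >.03',sel(W,(.42,.285),.1,.03,.1,(H>45)&(H<90)),rect)
    rep('jar lid',sel(W,(.45,-.24),.08,.08,.11),circ)
    rep('tile',sel(W,(.42,.285),.1,-.005,.02,(H>95)&(H<125)&(S>80)),rect)
    rep('board',sel(W,(.663,-.158),.1,-.005,.03,(S>90)&(H<25)),rect)
    rep('coaster',sel(W,(.651,.152),.075,-.003,.016,(S>85)),circ)
    rep('tray',sel(W,(.455,-.242),.11,-.005,.02,(S<45)&((H>60)|(S<20))),rect)
f=np.load('top1.npz'); p=f['p']; save('crop1.png',np.hstack([p[120:300,120:300],p[170:350,320:500]]),2.2)
E
```

```text
top table z [-0.0029 -0.      0.0029]
stapler arm 108 z [0.014 0.048 0.054] (array([580. ,  64.7]), array([324.8,  39.4]), 49.0) [0.6384 0.1374 0.0482]
small 8 z [0.002 0.023 0.035] (array([510.8, 119.5]), array([56.7,  3.3]), 41.9) [0.5108 0.1194 0.0196]
mug top 390 z [0.027 0.083 0.094] (array([447.6, 152.9]), array([ 75.2, 388.8]), 14.1) [0.4148 0.2903 0.0808]
mug >.03 883 z [0.012 0.064 0.093] (array([445.6, 158. ]), array([ 81.6, 398.2]), 15.2) [0.4142 0.2902 0.0635]
jar lid 561 z [0.012 0.093 0.096] (array([ 447.2, -166.7]), 122.4) [ 0.4443 -0.2384  0.0911]
tile 1320 z [0.003 0.008 0.011] (array([411.7, 145.2]), array([374.9, 112.7]), 87.1) [0.4212 0.2622 0.0108]
board 2314 z [0.005 0.01  0.013] (array([ 579.3, -137.7]), array([102.2, 287.1]), 72.1) [ 0.6521 -0.161   0.0124]
coaster 1193 z [0.001 0.006 0.009] (array([576.2,  65.9]), 161.6) [0.6431 0.1478 0.0083]
tray 1791 z [-0.     0.004  0.012] (array([ 473.2, -171.1]), array([238.3, 161. ]), 76.3) [ 0.459  -0.243   0.0093]
scene table z [-0.0018  0.0004  0.0024]
stapler arm 849 z [0.037 0.053 0.055] (array([842.2, 301.8]), a
[... 192 characters left out ...]
 (array([696.7, 346.6]), array([801.4,  68. ]), 10.7) [0.4249 0.2938 0.0857]
mug >.03 1817 z [0.032 0.068 0.093] (array([696.5, 347. ]), array([801.3,  72.8]), 10.3) [0.4275 0.2959 0.0689]
jar lid 359 z [0.078 0.092 0.095] (array([703.2,  65.8]), 544.4) [ 0.4499 -0.2266  0.09  ]
tile 1573 z [0.003 0.008 0.011] (array([728.5, 334.3]), array([739.7, 129.5]), 8.8) [0.4478 0.2921 0.0143]
board 2162 z [0.004 0.01  0.012] (array([819.2, 147.2]), array([796.6, 156.3]), 60.4) [ 0.6626 -0.1463  0.0126]
coaster 1608 z [0.003 0.007 0.014] (array([844.1, 292.7]), 289.6) [0.6606 0.1613 0.0094]
tray 1137 z [0.001 0.004 0.012] (array([771.8,  50.9]), array([1006.1,  173.2]), 42.5) [ 0.4731 -0.2313  0.0071]
```

View pics/crop1.png

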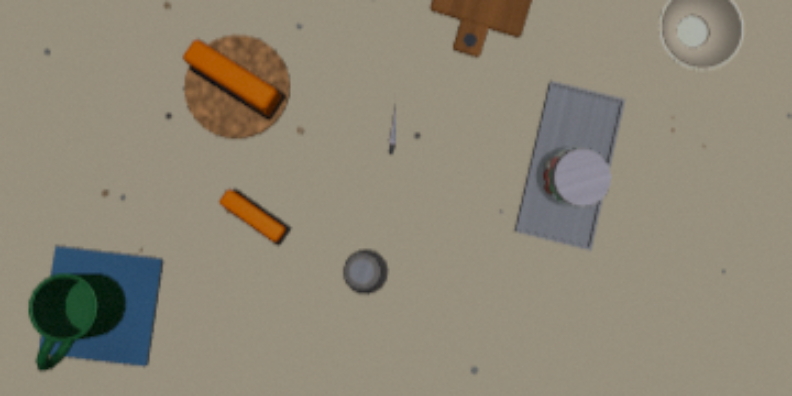

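The crop shows the larger orange stapler on the coaster at (235,78), clearly longer than the small one at (255,217). The mug handle points to -x and slightly +y. The jar is in the tray at (580,178). The fit includes outliers leaking in from the even morphology kernel, so I'm refitting.

```bash
cat > meas.py <<'E'
from h import *
def rect(P): 
    (c,s,a)=cv2.minAreaRect((P[:,:2]*1000).astype(np.float32)); return np.round(c,1),np.round(s,1),round(a,1)
def circ(P):
    (c,r)=cv2.minEnclosingCircle((P[:,:2]*1000).astype(np.float32)); return np.round(c,1),round(r,1)
def sel(W,c,r,z0,z1,extra=None):
    m=(np.hypot(W[...,0]-c[0],W[...,1]-c[1])<r)&(W[...,2]>z0)&(W[...,2]<z1)
    if extra is not None: m&=extra
    return W[m&(cv2.morphologyEx(m.astype(np.uint8),cv2.MORPH_OPEN,np.ones((3,3)))>0)]
def report(cam,p,W):
    hsv=cv2.cvtColor(p,cv2.COLOR_RGB2HSV); H,S,V=[hsv[...,k].astype(int) for k in range(3)]
    def rep(n,P,fn): print(cam,n,len(P),fn(P) if len(P)>5 else '', np.round(P.mean(0),4) if len(P) else '')
    rep('stapler arm',sel(W,(.651,.152),.08,.046,.06,(S>150)&(H<15)),rect)
    rep('mug top',sel(W,(.42,.285),.1,.085,.1,(H>45)&(H<90)),rect)
    rep('mug body',sel(W,(.42,.285),.1,.03,.1,(H>45)&(H<90)),rect)
    rep('jar lid',sel(W,(.45,-.24),.08,.088,.11),circ)
    rep('tile',sel(W,(.42,.285),.1,-.005,.02,(H>95)&(H<125)&(S>80)),rect)
    rep('board',sel(W,(.67,-.155),.085,-.005,.03,(S>90)&(H<25)),rect)
    rep('coaster',sel(W,(.651,.152),.075,-.003,.016,(S>85)),circ)
    rep('tray',sel(W,(.455,-.242),.11,-.005,.02,(S<45)&((H>60)|(S<20))),rect)
E
python3 - <<'E'
from meas import *
for cam in ['top','scene']:
    f=np.load(cam+'1.npz'); report(cam,f['p'],f['W'])
E
```

```text
top stapler arm 0  
top mug top 109 (array([418.7, 287.5]), array([38.4, 63.6]), 0.5) [0.4195 0.2916 0.0911]
top mug body 875 (array([409.3, 287.2]), array([89.6, 64. ]), 0.6) [0.4165 0.2907 0.0682]
top jar lid 538 (array([ 446.3, -236.7]), 27.4) [ 0.4464 -0.2367  0.0931]
top tile 1305 (array([421.1, 281.6]), array([108.2, 108.3]), 83.8) [0.4238 0.265  0.0078]
top board 2232 (array([ 651.8, -158.3]), array([100. , 136.4]), 73.3) [ 0.6574 -0.1597  0.0099]
top coaster 1168 (array([649.8, 151.9]), 55.3) [0.6459 0.151  0.0059]
top tray 1775 (array([ 457.2, -243.5]), array([ 82.9, 161.1]), 76.0) [ 0.4615 -0.2416  0.0044]
scene stapler arm 720 (array([655.5, 152.8]), array([97.2, 24.2]), 58.1) [0.6584 0.1556 0.0526]
scene mug top 377 (array([424.4, 289.8]), array([62.3, 62.7]), 4.0) [0.4259 0.2912 0.0907]
scene mug body 1810 (array([411.9, 290.1]), array([63.2, 89.5]), 89.6) [0.4252 0.2931 0.0677]
scene jar lid 294 (array([ 444.5, -234.5]), 29.4) [ 0.4476 -0.2324  0.0926]
scene tile 1556 (array([424.3, 284.5]), array([109., 109.]), 83.9) [0.4416 0.2883 0.0081]
scene board 2099 (array([ 653.2, -154.3]), array([100.7, 136.5]), 73.4) [ 0.6624 -0.1531  0.0098]
scene coaster 1523 (array([651.3, 154. ]), 55.2) [0.6586 0.1581 0.0066]
scene tray 1116 (array([ 457.8, -239.6]), array([ 84.1, 161.5]), 75.4) [ 0.47   -0.2379  0.0052]
```

```bash
cat > arm.py <<'E'
from meas import *
def R(deg):
    a=np.radians(deg); y=np.array([np.cos(a),np.sin(a),0]); z=np.array([0,0,-1.]); return np.c_[np.cross(y,z),y,z]
def pick_rot(pos,deg):
    q0=np.array(env.sense()['joint_positions']); best=None
    for d in (deg,deg+180):
        q=solver.inverse_kinematics(np.array(pos),R(d))
        if q is not None:
            c=np.abs(np.array(q)-q0).max()
            if best is None or c<best[0]: best=(c,R(d),q)
    return best[1]
def go(xy,z,deg): env.reach(np.array([*xy,z]),pick_rot([*xy,z],deg))
def line(xy,z,rate): env.movel(np.array([*xy,z]),rate=rate)
def st(m):
    s=env.sense(); print(m,round(s['t'],1),'tcp',np.round(s['ee_pos'],4),'w',round(s['gripper_width'],4),'f',np.round(s['grasp_force'],1),'wf',np.round(s['wrist_force'],1))
HI=.21
def pick(xy,deg,z,sq):
    go(xy,HI,deg); line(xy,z+.04,.2); line(xy,z,.08); effector.grasp(squeeze=sq); st('grasped'); line(xy,z+.01,.05); line(xy,HI,.15); st('lifted')
def place(xy,deg,z):
    go(xy,HI,deg); line(xy,z+.03,.2); line(xy,z+.001,.04); st('down'); effector.release(); env.pause(.2); line(xy,z+.03,.06); line(xy,HI,.25); st('clear')
E
python3 - <<'E'
from arm import *
f=np.load('scene1.npz');p,W=f['p'],f['W']
for cam in ('scene','top'):
    f=np.load(cam+'1.npz');p,W=f['p'],f['W'];hsv=cv2.cvtColor(p,cv2.COLOR_RGB2HSV);H=hsv[...,0]
    c=np.array((.4245,.290) if cam=='scene' else (.422,.2875)); P=sel(W,c,.1,.03,.1,(H>45)&(H<90))[:,:2]-c
    r=np.hypot(*P.T); h=P[r>.042]; print(len(h),np.degrees(np.arctan2(h[:,1].mean(),h[:,0].mean())),r.max())
jar=(.4455,-.2357); board=(.6604,-.1587)
pick(jar,-104,.003+.045-.019,30)
place(board,-104,.010+.045-.019)
E
```

```text
122 151.9149560444577 0.06503305983831477
98 154.19948155124385 0.06503623115973003
grasped 4.7 tcp [ 0.4456 -0.2358  0.0292] w 0.0595 f 30.0 wf [-0.2  0.   2.8]
lifted 6.4 tcp [ 0.4448 -0.2354  0.209 ] w 0.059 f 30.0 wf [ 1.3 -0.9 -3.3]
down 9.0 tcp [ 0.6606 -0.1587  0.037 ] w 0.0591 f 30.0 wf [ 0.5  0.7 -3.7]
clear 11.2 tcp [ 0.6594 -0.1585  0.2084] w 0.0923 f 0.0 wf [-1.3  0.6 -0.1]
```

```bash
python3 - <<'E'
from arm import *
tray=(.4575,-.2415)
pick((.6537,.1513),148.5,.006+.037-.019,20)
place(tray,75.7,.003+.037-.019)
env.reach(np.array([.5,.1,.3]),pick_rot([.5,.1,.3],63))
for cam in ('top','scene'):
    p,d,W=cloud(cam); save(cam+'2.png',p); hsv=cv2.cvtColor(p,cv2.COLOR_RGB2HSV); H,S=hsv[...,0].astype(int),hsv[...,1].astype(int)
    P=sel(W,tray,.09,.042,.07,(S>120)&(H<15)); print(cam,len(P),rect(P) if len(P)>5 else '')
    P=sel(W,tray,.11,-.005,.02,(S<45)&((H>60)|(S<20))); print('tray',rect(P))
    P=sel(W,(.66,-.159),.06,.09,.12); print('jar',circ(P), P[:,2].mean()) if len(P) else 0
E
```

```text
grasped 14.9 tcp [0.6537 0.1513 0.024 ] w 0.0264 f 20.0 wf [ 0.3 -0.3 -0.6]
lifted 16.6 tcp [0.6531 0.151  0.2088] w 0.0256 f 20.0 wf [-0.3 -0.7 -1.4]
down 20.1 tcp [ 0.4576 -0.2415  0.022 ] w 0.0259 f 20.0 wf [ 0.1  0.5 -2. ]
clear 22.7 tcp [ 0.4566 -0.2411  0.2087] w 0.0921 f 0.0 wf [-0.  -0.8 -1. ]
top 0 
tray (array([ 457.2, -243.9]), array([ 83. , 160.7]), 76.5)
jar (array([ 660.4, -159.5]), 27.5) 0.09977400257131207
scene 327 (array([ 459.9, -239.4]), array([27. , 97.9]), 75.1)
tray (array([ 458. , -239.4]), array([ 83.8, 161.4]), 75.8)
jar (array([ 661. , -158.1]), 28.6) 0.0991246095611907
```

View pics/scene2.png

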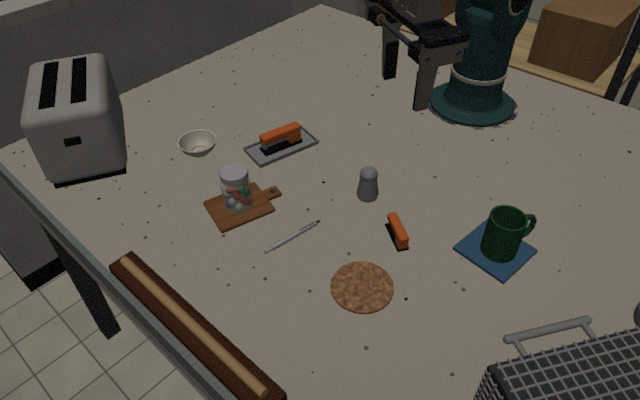

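The scene view shows the stapler lying lengthwise in the tray at (281,137), the jar standing on the board at (235,188), and the coaster free at (362,287). Next come the mug and then the jar.

```bash
python3 - <<'E'
from arm import *
tile=(.4227,.283); coaster=(.6505,.153)
pick((.4233,.2886),63,.008+.05-.019,30)
place(coaster,63,.006+.05-.019)
s=env.sense()
pick((.6606,-.1588),-104,.010+.045-.019,30)
place(tile,63,.008+.045-.019)
env.reach(np.array([.45,-.1,.35]),pick_rot([.45,-.1,.35],63))
for cam in ('top','scene'):
    p,d,W=cloud(cam); save(cam+'3.png',p); hsv=cv2.cvtColor(p,cv2.COLOR_RGB2HSV); H,S=hsv[...,0].astype(int),hsv[...,1].astype(int)
    P=sel(W,coaster,.1,.03,.1,(H>45)&(H<90)); print(cam,'mug',rect(P) if len(P)>5 else '',P[:,2].max() if len(P) else '')
    P=P[P[:,2]>.083]; print('mug top',rect(P) if len(P)>5 else '')
    P=sel(W,coaster,.075,-.003,.016,(S>85)&(H<30)); print('coaster',circ(P) if len(P)>5 else '')
    P=sel(W,tile,.06,.088,.12); print('jar',circ(P), P[:,2].mean()) if len(P) else 0
    P=sel(W,tile,.1,-.005,.02,(H>95)&(H<125)&(S>80)); print('tile',rect(P) if len(P)>5 else '')
    for n in ['salt_shaker','pen','sauce_bowl']: print(n,[np.round(r['at'],3).tolist() for r in tip_of(cam,n)][:2])
E
```

```text
grasped 27.1 tcp [0.4236 0.2887 0.0393] w 0.0623 f 30.0 wf [ 0.4 -0.2  1.4]
lifted 28.6 tcp [0.4227 0.2882 0.2091] w 0.0622 f 30.0 wf [ 0.4  0.1 -2.9]
down 31.4 tcp [0.6506 0.1531 0.038 ] w 0.0624 f 30.0 wf [ 1.   0.4 -2.6]
clear 33.6 tcp [0.6495 0.1527 0.2084] w 0.0917 f 0.0 wf [-0.6 -0.3 -0.7]
grasped 36.8 tcp [ 0.6607 -0.1588  0.0363] w 0.0594 f 30.0 wf [-0.4 -0.3  1.5]
lifted 38.4 tcp [ 0.6598 -0.1587  0.2087] w 0.0589 f 30.0 wf [ 0.6  0.3 -3.8]
down 42.0 tcp [0.4228 0.2832 0.035 ] w 0.059 f 30.0 wf [ 0.1 -0.1 -3.5]
clear 44.2 tcp [0.422  0.2823 0.2088] w 0.0919 f 0.0 wf [ 0.7 -1.5 -0.2]
top mug (array([639.9, 163.4]), array([62.8, 90.9]), 37.4) 0.09431200370113546
mug top (array([649., 152.]), array([61.9, 60.5]), 32.9)
coaster (array([648.9, 151.9]), 55.5)
jar (array([423.2, 280.7]), 27.4) 0.09745571664114182
tile (array([421.5, 282.7]), array([110.2, 107.9]), 83.4)
salt_shaker [[0.458, 0.008, 0.001]]
pen [[0.64, -0.025, 0.003]]
sauce_bowl [[0.595, -0.374, -0.001]]
scene mug (array([638.5, 154.4]), array([64. , 88.2]), 89.5) 0.09399374825643447
mug top (array([650.6, 154.8]), array([63.4, 61.7]), 39.8)
coaster (array([652.9, 152.7]), 55.5)
jar (array([422.7, 284. ]), 28.9) 0.09729556140587448
tile (array([423.6, 284.9]), array([108.3, 112.3]), 83.4)
salt_shaker [[0.456, 0.014, -0.001]]
pen [[0.645, -0.014, -0.0]]
sauce_bowl [[0.601, -0.374, -0.001]]
```

View pics/scene3.png

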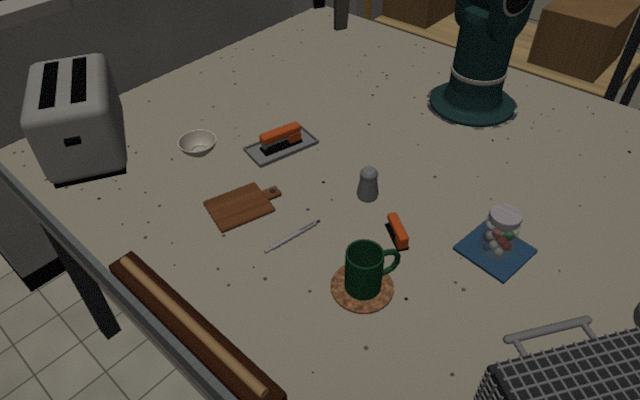

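View pics/top3.png

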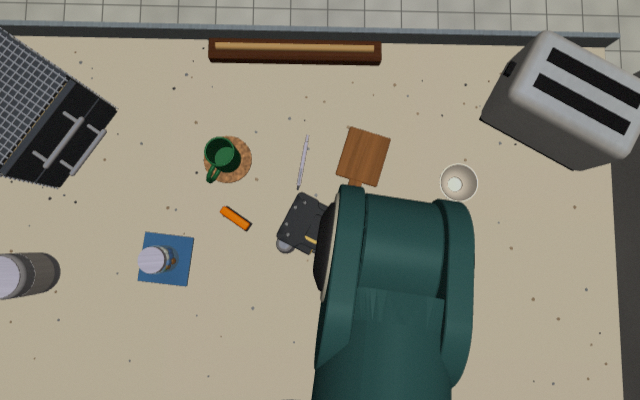

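All three things are upright and centred to within about 3 mm: the mug on the coaster (365,270 in the scene view), the jar on the tile (502,235) and the stapler in the tray (281,137). The bystanders are where they were and the arm is clear, so I'm handing the job in.

```bash
python3 -c "
from h import *
print(workorder.finish_job())"
```

```text
the job is handed in; nothing more can be done
None
```

I handed the job in with the mug on the coaster, the marble jar on the tile and the stapler lengthwise in the tray, each upright and within about 3 mm of the middle; the jar was parked on the board first, and the salt shaker, pen and sauce bowl were not touched.

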